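Open the enclosure's beam shutter by its hidden rim release

ROBOT

A 6-joint arm with a two-finger parallel gripper is mounted at the origin on the work surface. World frame = base frame: x ahead of the robot, y to its left, z up, the work surface at z = 0. Lengths are in m, angles in degrees, forces in N, time in s.
With the tool pointing down it reaches from about 0.275 to 0.85 m from the base axis. Payload 5.2 kg.
Tool frame: the origin (TCP) lies midway between the tips of the shut fingers; the grasp point (between the pads) lies 19 mm behind it; z points along the fingers, y is the line along which they close (so a half turn about z gives the same grasp; the last joint's range is limited). The gripper opens to 85 mm and grips with 20 to 120 N. Pads are 22 mm wide; open, the fingers measure 114 mm over their backs; the gripper's body (76 mm by 85 mm) begins 54 mm behind the grasp point. The pads swing forward as they close: fully open they stand 13 mm farther back than shut.
Start: joints at [57.365, 14.817, 87.949, -0, 77.235, -11.62], TCP at [0.197, 0.513, 0.231] pointing down, gripper open.
Joint ranges: [-179.93, 179.93], [-52.35, 119.4], [10.71, 147.94], [-69.91, 249.91], [12.55, 155.21], [-178.61, 178.61]. Speed limits (degrees/s): [147.25, 147.25, 180, 180, 180, 180].

INTERFACE

Orientations are given as [roll, pitch, yaw] about the fixed x, y, z axes, in that order (R = Rz(yaw) Ry(pitch) Rx(roll)).
In Python, from workcell import arm gives the robot as it stands.
- The arm moves only by the shell command python3 -m pendant 'ROWS' [FORCE]. ROWS is JSON, a list of rows, each a list of 3 entries, a list of its own where there are three numbers: the finger opening in m, from 0 to 0.0854, then the shift along the tool's x, y, z in m, then the turn about the tool's z in rad. In form: [[grip, [dx, dy, dz], yaw], ...]. A call has 1 to 20 rows; each row is the pose to reach, as a shift and turn from the pose commanded when the call began, along the tool's axes at that moment; what a row does not reach only later rows make up. A row lasts 1/8 s, in which the tool goes at most 62.5 mm and 10.7 degrees, less where a joint would pass 70% of its speed; a pose out of reach is approached as far as the arm can. A call with a gripper value outside its range is refused whole. The fingers move at their own pace and stop on an object; FORCE is the grip in N (left out, the last holds). Time passes only in rows, so rows that repeat a pose let the fingers close. It gives the time, the measured TCP pose, the force, the opening and the grip force at its end, in the units of the state.
- arm.read_state(): the state, without advancing time (a new reading comes with each control period).
- arm.get_image(name): name is "side" or "top"; returns a dict with "pixels" (384x512x3 uint8, red, green, blue), "fx", "fy", "cx", "cy" (pixels), "dist" ([k1, k2, p1, p2, k3] as OpenCV has them; the pictures are not rectified), "view" (4x4, takes a point from world to camera coordinates). Camera axes: x right, y up, looking along -z (the intrinsics and any distortion apply to the point x, -y, -z); pixel columns grow to the right and rows downward; lengths in m; the calibration is good to about 2 mm. A picture is of the moment at which its call begins. There is no depth.
- arm.sign_off(): hands the job in; it is judged then, once.
Trained networks look in a picture, given as the dict that the camera call returned (one of the last four; its "shot" number tells which), for a name from the list of things; names that differ only in an ending like _2 or _b are one class to them, and where a whole thing is asked for, a point or a joint stands for the part that bears it (a point fixed in the world has none). Each returns a list of dicts, best first, with "p" (0 to 1); they miss things now and then, are a little off and sometimes report something else, mostly with a low value. They report only what shows in the picture. A call takes as long as a camera call.
- arm.find_in(picture, label): "bbox" ([left, top, right, bottom] in pixels, round what is visible of it).
- arm.trace(picture, label): "mask" (384x512 bool, what is visible of it) and "bbox" ([left, top, right, bottom] in pixels, round what is visible of it).
- arm.spot_point(picture, label): "uv" ([column, row] in pixels: a listed point, or the origin of a listed thing).
The state is a dict: "time_s": time; "joint_pos": joint angles; "joint_vel": joint speeds; "joint_efforts": joint torques, N m; "tool_pos": TCP position; "ee_rot": TCP orientation; "force": force on the tool from outside, world axes, zero at the start; "wrist_torque": the same for the moment, N m; "opening": opening from 0.0 (shut) to 1.0 (fully open); "grip_force": force on a finger pad.
Only numpy, scipy, OpenCV 4.12 (cv2) and the standard library are available. Lean on these libraries where they do the work, as an engineer would, in place of code of your own. Each camera call takes 0.05 s, during which the arm holds its last target. There are 200 camera calls.

TASK

Rest a closed fingertip lightly on the raised black rim along the near top edge of the low grey optics enclosure and sweep it along the rim until you find the notch, then press the release key inside the notch all the way down, so that the beam shutter swings open. Finish while still holding the key down, without ever leaning hard on the enclosure. Nothing is to be picked up: leave all the loose optics and tools where they are.

Things in the scene. Friction and masses are not known exactly. Their poses are not given: they have to be found in the camera images.
- enclosure: Low dark grey optics enclosure, fixed: 200 mm deep (x), 420 mm wide (y), flat lid at height 110 mm, on a black foot 220 x 440 x 12 mm. Origin: centre of its underside, on the table; z up, x from the rim side (nearest the robot) to the shutter side. Loose things up to 35 mm tall lie on the lid, 30 mm or more behind the rim.
- rim (a point): Middle of the rim's top face, axes as the enclosure's, 89 mm to the -x side of its centre. The rim: straight black bar on soft springs (gives straight down up to 5 mm, 1 N to start, 7 N at its stop), 420 mm long (y), 22 mm wide (x), 20 mm proud of the lid, top flat to 0.5 mm, 130 mm above the table. One notch 50 mm long cuts across it, its centre between -58 and +58 mm along y from here; beyond 85 mm the rim is whole.
- release (a joint): Travel (m) of the release key, a black bar 20 mm wide (x), hidden inside the rim and bare only in the notch, its top 8 mm below the rim's: 0 = up, grows as pressed straight down, 0.010 = at its rigid stop (top then 2 mm above the lid). A light spring returns it: about 0.3 N to start, 8 N at the stop. The black notch is open towards the robot and the lid.
- shutter (a joint): Angle of the aluminium shutter blade on the enclosure's far (+x) face, rad: 0 = closed over the beam port, about 1.2 = open. It is geared to the release key (120 rad per m of key travel) and closes again when the key is let go.
- driver: Loose black-handled screwdriver 150 mm long, lying on the lid; origin: in its handle-to-tip line; leave alone.
- lens_tube: Loose black lens tube, 31 mm across, 30 mm tall, standing on the lid; origin: centre of its underside; leave alone.
- adapter_ring: Loose steel adapter disc, 40 mm across, 12 mm tall, on the lid; origin: centre of its underside; leave alone.
- lens_mount: Loose black lens mount on a post, 120 mm tall, foot 50 x 60 mm, on the table left of the enclosure; origin: centre of its underside; leave alone.
- mirror_mount: Loose black round mount on a post, 110 mm tall, foot 50 x 60 mm, on the table left of the enclosure; origin: centre of its underside; leave alone.
- spare_post: Loose steel post, 75 mm tall, foot 24 mm across, on the table right of the enclosure; origin: centre of its underside; leave alone.
- screw_jar: Loose jar, 48 mm across, 60 mm tall, on the table right of the enclosure; origin: centre of its underside; leave alone.

How it is judged:
By the outcome, as a careful person would: the job done as asked, in the order asked, and still so for the second after the job is handed in, while the arm keeps its last pose, push and grip.
It also fails if it takes over 64 s, if anything falls off the work surface, if the arm or the gripper's body presses on something with over 40 N, if the wrist force passes 120 N, or if a joint passes its speed limit or range.

## Working session

There is one attempt and no reset: what is moved stays moved. The work goes in short steps, Python scripts to look and compute and a shell command to move; the robot and the scene stay as the last step left them, time stands still between calls to the robot, and variables do not carry over. Pictures are saved under pics/ and viewed, at most 10 in all, crops included, and the job is handed in when it is done.

```bash
mkdir -p pics; cat > h.py <<'E'
import numpy as np,cv2
from workcell import arm
def snap(n,f):
    p=arm.get_image(n); cv2.imwrite('pics/'+f,cv2.cvtColor(np.ascontiguousarray(p['pixels']),cv2.COLOR_RGB2BGR)); return p
def K(p): return np.array([[p['fx'],0,p['cx']],[0,p['fy'],p['cy']],[0,0,1.]])
def at_z(p,uv,z):
    n=cv2.undistortPoints(np.array([[uv]],float),K(p),np.array(p['dist'],float)).ravel()
    V=np.array(p['view']);R=V[:3,:3];c=-R.T@V[:3,3]
    d=R.T@np.array([n[0],-n[1],-1]);return c+d*(z-c[2])/d[2]
def proj(p,X):
    V=np.array(p['view']);F=np.diag([1,-1,-1.]);r=F@V[:3,:3];t=F@V[:3,3]
    return cv2.projectPoints(np.atleast_2d(X).astype(float),cv2.Rodrigues(r)[0],t,K(p),np.array(p['dist'],float))[0][:,0]
E
python3 - <<'E'
from h import *
s=arm.read_state();print(s['tool_pos'],s['ee_rot'],s['force'],s['time_s'])
for n in('top','side'):
    p=snap(n,n+'0.png')
    V=np.array(p['view']);print(n,-V[:3,:3].T@V[:3,3])
    for l,z in(('rim',.13),('enclosure',0)):
        for d in arm.spot_point(p,l)[:2]:print(l,d['uv'],d['p'],at_z(p,d['uv'],z))
    if n=='top':
        m=arm.trace(p,'enclosure')
        for d in m[:1]:
            c=max(cv2.findContours(d['mask'].astype(np.uint8),0,2)[0],key=cv2.contourArea)
            for q in cv2.boxPoints(cv2.minAreaRect(c)):print(d['p'],q,at_z(p,q,.11),at_z(p,q,0.012))
E
```

```text
[0.1969327  0.51295959 0.23046564] [-1.79896406e+02 -2.05519729e-02  1.58985433e+02] [-0.17475509 -0.08435375 -0.19388943] 0.0
top [0.36626403 0.01061762 1.33652893]
rim [260.9, 204.6] 0.96 [ 0.52847989 -0.01116339  0.13      ]
enclosure [253.2, 183.2] 0.88 [0.61122903 0.01031557 0.        ]
0.65 [174.05124 143.99403] [0.70225668 0.23656589 0.11      ] [0.72910258 0.25461921 0.012     ]
0.65 [326.3088  126.19771] [ 0.75972594 -0.19788353  0.11      ] [ 0.79116365 -0.21454283  0.012     ]
0.65 [335.77603 207.19505] [ 0.52573596 -0.21976337  0.11      ] [ 0.53847781 -0.23817087  0.012     ]
0.65 [183.51846 224.99138] [0.47224438 0.20109383 0.11      ] [0.48071224 0.21631294 0.012     ]
side [ 0.23304825 -0.62358707  0.77547003]
rim [255.6, 174.0] 0.87 [ 0.53193676 -0.00980988  0.13      ]
enclosure [284.5, 195.9] 0.95 [ 6.18548089e-01  1.26181770e-02 -1.11022302e-16]
```

```bash
python3 - <<'E'
import cv2
a=cv2.imread('pics/top0.png')[100:260,140:370];b=cv2.imread('pics/side0.png')
cv2.imwrite('pics/topc.png',cv2.resize(a,None,fx=3.4,fy=3.4,interpolation=cv2.INTER_CUBIC))
E
```

```text
(no output)
```

View pics/topc.png

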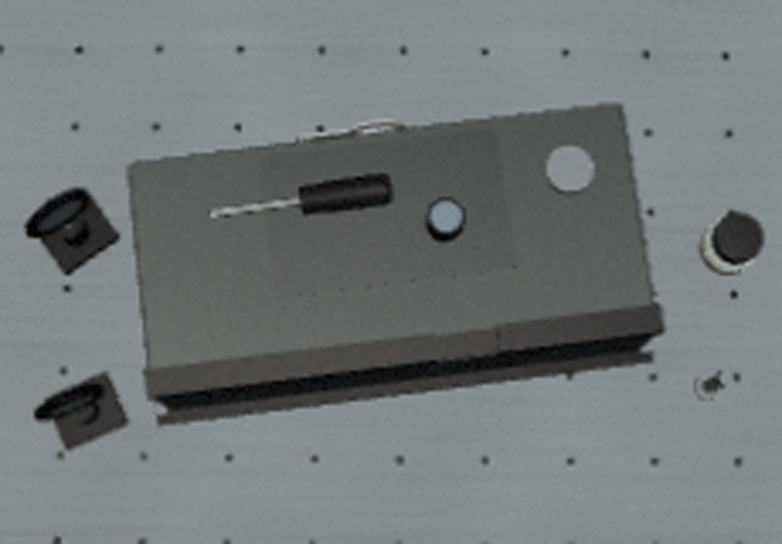

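View pics/side0.png

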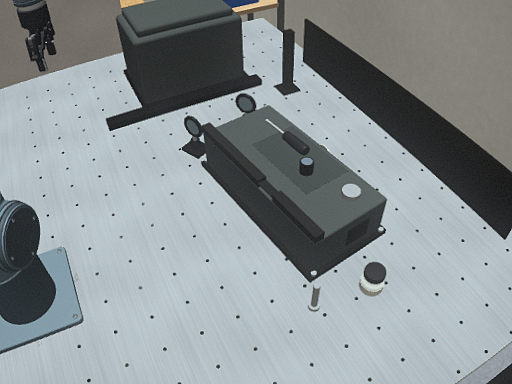

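The top crop shows the rim running from (147..148, 370..397) to (658..662, 305..330). There is a step in its edge near crop x 430–497, and the side view shows a gap near (265,188), so the notch is probably a little right of centre. Next I'll fit the rim line and compute the approach.

```bash
python3 - <<'E'
from h import *
p=arm.get_image('top')
f=lambda x,y:at_z(p,(140+(x+.5)/3.4-.5,100+(y+.5)/3.4-.5),.13)
P=[f(*q) for q in((147,371),(148,397),(659,306),(662,331))]
for q in P:print(q)
L=(P[0]+P[1])/2;R=(P[2]+P[3])/2
d=L-R;print('len',np.linalg.norm(d),'mid',(L+R)/2,'yaw',np.degrees(np.arctan2(-d[0],d[1])))
M=(L+R)/2;u=d/np.linalg.norm(d)
for x in((430,335),(497,330),(497,350)):print('notch s',(f(*x)-M)@u)
s=arm.read_state();print(s['joint_pos'])
E
```

```text
[0.51477485 0.20116236 0.13      ]
[0.49386204 0.19966692 0.13      ]
[ 0.57173073 -0.21054888  0.13      ]
[ 0.5512966  -0.21259767  0.13      ]
len 0.41593910048699756 mid [ 0.53291606 -0.00557932  0.13      ] yaw 7.90370739325577
notch s -0.021331583929610667
notch s -0.07524066413567893
notch s -0.07298339013842269
[ 5.73647084e+01  1.48244700e+01  8.79553410e+01  7.69273215e-04
  7.72337293e+01 -1.16219959e+01]
```

```bash
python3 -m pendant '[[0,[-0.05,-0.03,0],-0.05],[0,[-0.10,-0.06,0],-0.10],[0,[-0.15,-0.09,0],-0.15],[0,[-0.20,-0.12,0],-0.2],[0,[-0.25,-0.15,0],-0.26],[0,[-0.30,-0.18,0],-0.32],[0,[-0.35,-0.21,0],-0.38],[0,[-0.40,-0.24,0],-0.44],[0,[-0.43,-0.26,0.01],-0.49],[0,[-0.451,-0.278,0.03],-0.503],[0,[-0.451,-0.278,0.05],-0.503],[0,[-0.451,-0.278,0.06],-0.503],[0,[-0.451,-0.278,0.06],-0.503],[0,[-0.451,-0.278,0.06],-0.503]]' 20
python3 - <<'E'
from h import *
s=arm.read_state();print(s['tool_pos'],s['ee_rot'],s['force'],s['opening'],s['time_s'])
p=snap('side','s1.png')
c=proj(p,s['tool_pos'])[0];print(c)
q=arm.get_image('top')
for n,z in(('rim',.13),):
  print([(d['uv'],d['p'],at_z(q,d['uv'],z)) for d in arm.spot_point(q,n)[:1]])
x,y=c.astype(int);im=cv2.imread('pics/s1.png')[y-60:y+60,x-60:x+100]
cv2.imwrite('pics/s1c.png',cv2.resize(im,None,fx=4.5,fy=4.5,interpolation=cv2.INTER_CUBIC))
E
```

```text
time_s: 2.15
tool_pos: [0.5189, 0.0926, 0.1722]
ee_rot: [-180.0, 0.1, -172.1]
force: [-0.3, -0.1, 0.4]
opening: 0.004
grip_force: 0.0
[0.51891564 0.09260652 0.17218343] [-1.79986085e+02  8.28763553e-02 -1.72147800e+02] [-0.3431817  -0.07456858  0.40635782] 0.0038621870604648523 2.15
[228.59428749 133.53988433]
[([257.3, 204.5], 0.57, array([ 0.52865842, -0.00137367,  0.13      ]))]
```

View pics/s1c.png

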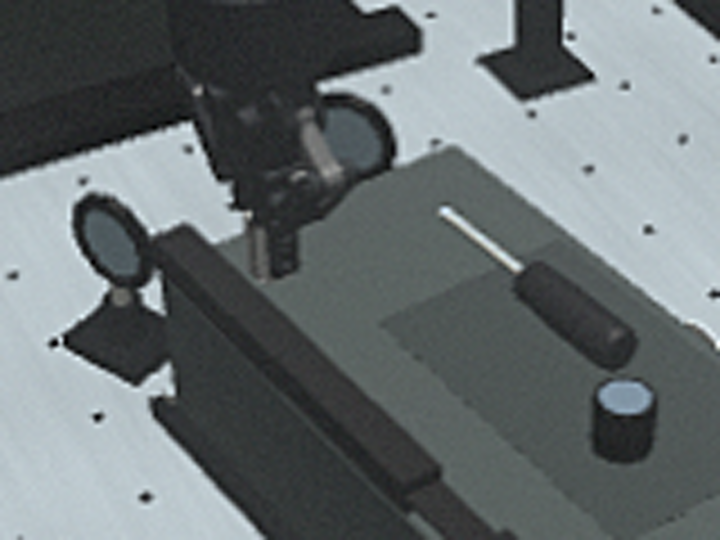

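The tip sits over the rim's left part and is aligned with it; the notch gap begins at about crop (440,480). Next I'll lower to contact.

```bash
python3 -m pendant '[[0,[0,0,0.015],0],[0,[0,0,0.03],0],[0,[0,0,0.036],0],[0,[0,0,0.038],0],[0,[0,0,0.039],0],[0,[0,0,0.040],0],[0,[0,0,0.040],0],[0,[0,0,0.040],0]]'
python3 -m pendant '[[0,[0,0,0.001],0],[0,[0,0,0.001],0],[0,[0,0,0.001],0]]'
```

```text
time_s: 3.3
tool_pos: [0.5187, 0.0922, 0.1315]
ee_rot: [-180.0, 0.0, -172.2]
force: [0.7, -0.0, -0.9]
opening: -0.0
grip_force: 0.0
time_s: 3.68
tool_pos: [0.5186, 0.0922, 0.1304]
ee_rot: [-180.0, 0.0, -172.2]
force: [0.8, 0.2, 0.4]
opening: 0.001
grip_force: 0.3
```

```bash
python3 -m pendant '[[0,[0,0,0.001],0],[0,[0,0,0.001],0],[0,[0,0,0.001],0]]';python3 -m pendant '[[0,[0,0,0.001],0],[0,[0,0,0.001],0],[0,[0,0,0.001],0]]'
```

```text
time_s: 4.05
tool_pos: [0.5186, 0.0922, 0.1294]
ee_rot: [-180.0, 0.0, -172.2]
force: [-0.1, 0.8, 2.2]
opening: -0.002
grip_force: 1.1
time_s: 4.42
tool_pos: [0.5186, 0.0922, 0.1284]
ee_rot: [-180.0, 0.0, -172.2]
force: [-0.8, 0.2, 3.0]
opening: -0.002
grip_force: 1.7
```

```bash
python3 -m pendant '[[0,[0,-0.005,0],0],[0,[0,-0.01,0],0],[0,[0,-0.015,0],0],[0,[0,-0.02,0],0],[0,[0,-0.025,0],0],[0,[0,-0.03,0],0],[0,[0,-0.035,0],0],[0,[0,-0.04,0],0],[0,[0,-0.045,0],0],[0,[0,-0.05,0],0]]'
python3 -m pendant '[[0,[0,-0.005,0],0],[0,[0,-0.01,0],0],[0,[0,-0.015,0],0],[0,[0,-0.02,0],0],[0,[0,-0.025,0],0],[0,[0,-0.03,0],0],[0,[0,-0.035,0],0],[0,[0,-0.04,0],0],[0,[0,-0.045,0],0]]'
```

```text
time_s: 5.68
tool_pos: [0.5254, 0.0423, 0.1283]
ee_rot: [-180.0, 0.0, -172.2]
force: [0.2, 2.5, 2.9]
opening: 0.001
grip_force: 1.6
time_s: 6.8
tool_pos: [0.5315, -0.0023, 0.1283]
ee_rot: [180.0, -0.0, -172.2]
force: [0.4, 3.1, 3.5]
opening: -0.0
grip_force: 1.6
```

```bash
python3 -m pendant '[[0,[0,-0.005,0],0],[0,[0,-0.01,0],0],[0,[0,-0.015,0],0],[0,[0,-0.02,0],0],[0,[0,-0.025,0],0],[0,[0,-0.03,0],0]]'
for i in 1 2 3 4; do python3 -m pendant '[[0,[0,-0.001,0],0],[0,[0,-0.002,0],0],[0,[0,-0.003,0],0]]'|egrep 'tool|force'; done
```

```text
time_s: 7.55
tool_pos: [0.5355, -0.032, 0.1283]
ee_rot: [180.0, -0.0, -172.2]
force: [0.0, 2.1, 3.3]
opening: -0.001
grip_force: 1.5
tool_pos: [0.5357, -0.035, 0.128]
force: [1.1, -0.4, -0.5]
grip_force: 0.0
tool_pos: [0.5363, -0.0377, 0.1282]
force: [-0.7, -0.1, 0.6]
grip_force: 0.0
tool_pos: [0.5367, -0.0407, 0.1283]
force: [-0.4, -0.0, -0.9]
grip_force: 0.0
tool_pos: [0.5371, -0.0436, 0.1283]
force: [-0.2, -0.2, -0.2]
grip_force: 0.0
```

```bash
python3 -m pendant '[[0,[0,-0.002,0],0],[0,[0,-0.004,0],0],[0,[0,-0.0055,0],0],[0,[0,-0.0055,0.002],0],[0,[0,-0.0055,0.004],0],[0,[0,-0.0055,0.006],0],[0,[0,-0.0055,0.006],0]]'|egrep 'tool|force'
for i in 1 2 3 4; do python3 -m pendant '[[0,[0,0,0.001],0],[0,[0,0,0.002],0],[0,[0,0,0.002],0]]'|egrep 'tool|force'; done
```

```text
tool_pos: [0.5378, -0.0489, 0.1222]
force: [-0.3, -0.3, -0.2]
grip_force: 0.0
tool_pos: [0.5379, -0.0489, 0.1204]
force: [-1.1, 0.6, 2.0]
grip_force: 1.1
tool_pos: [0.5379, -0.049, 0.1184]
force: [-0.7, 1.0, 3.6]
grip_force: 1.8
tool_pos: [0.5379, -0.049, 0.1164]
force: [-1.3, 1.3, 3.7]
grip_force: 2.5
tool_pos: [0.5379, -0.049, 0.1145]
force: [-2.5, 1.5, 5.5]
grip_force: 3.1
```

```bash
python3 -m pendant '[[0,[0,0,0.001],0],[0,[0,0,0.0015],0],[0,[0,0,0.0015],0]]'|egrep 'tool|force'
for i in 1 2; do python3 -m pendant '[[0,[0,0,0.0004],0],[0,[0,0,0.0004],0],[0,[0,0,0.0004],0]]'|egrep 'tool|force'; done
```

```text
tool_pos: [0.5379, -0.049, 0.1132]
force: [-2.5, 1.2, 7.9]
grip_force: 3.6
tool_pos: [0.5379, -0.049, 0.1128]
force: [-1.7, 1.0, 6.8]
grip_force: 3.7
tool_pos: [0.538, -0.049, 0.1125]
force: [-3.1, 2.0, 7.3]
grip_force: 3.8
```

```bash
for i in 1 2 ; do python3 -m pendant '[[0,[0,0,0.0004],0],[0,[0,0,0.0004],0],[0,[0,0,0.0004],0]]'|egrep 'tool|force'; done
```

```text
tool_pos: [0.5379, -0.049, 0.1121]
force: [-3.0, 1.0, 7.1]
grip_force: 3.9
tool_pos: [0.538, -0.049, 0.1119]
force: [-2.6, 1.7, 10.0]
grip_force: 4.5
```

```bash
python3 -m pendant '[[0,[0,0,0.0003],0],[0,[0,0,0.0003],0],[0,[0,0,0.0003],0]]'|egrep 'time|tool|force'
python3 - <<'E'
from h import *
a=snap('side','s2.png');b=snap('top','t2.png')
A=cv2.imread('pics/s2.png')[90:290,180:400];B=cv2.imread('pics/t2.png')[90:290,140:360]
cv2.imwrite('pics/c2.png',cv2.resize(np.hstack([A,B]),None,fx=1.8,fy=1.8,interpolation=cv2.INTER_CUBIC))
print(np.mean([(arm.get_image('top'),arm.read_state()['force'])[1] for _ in range(8)],0))
E
```

```text
time_s: 13.68
tool_pos: [0.538, -0.049, 0.1118]
force: [-3.6, 1.9, 11.3]
grip_force: 5.2
[-3.48720107  1.01898079 10.45100223]
```

View pics/c2.png

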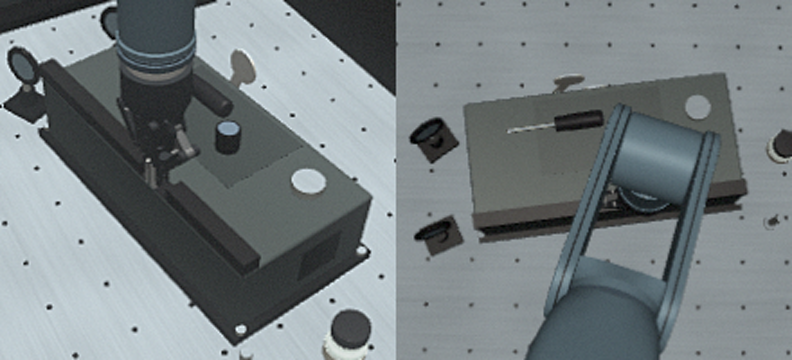

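The fingertip is in the notch and the shutter blade has swung up behind the enclosure (crop (243,65)). The force has risen past the spring's 8 N with almost no further travel, so the key is at its stop.

```bash
python3 -c "
from workcell import arm
print(arm.sign_off())"
```

```text
the job is handed in; nothing more can be done
None
```

I swept the closed fingertip along the rim at about 3 N and found the notch. I then pressed the release key to its stop at about 10 N; the last picture shows the shutter open, and I handed the job in still holding the key down.

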